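# Split the aroma stones evenly on the console balance

### The job

The diffuser's four ceramic aroma stones, two large and two small, lie unevenly in the two pans of the balance on the console: portion them into two equal halves by moving stones from pan to pan until the balance rests level. All four must end standing upright in the pans; set each stone down rather than dropping it, and leave the other things on the console alone.

Things in the scene. Friction and masses are not known exactly. Their poses are not given: they have to be found in the camera images.
- large_1: large aroma stone: a plain white ceramic upright cylinder 44 mm in diameter and 48 mm tall, edges just rounded, about 120 g; origin at the centre of its underside, z up along its axis
- large_2: the other large aroma stone: a plain white ceramic upright cylinder 44 mm in diameter and 48 mm tall, edges just rounded, about 120 g; origin at the centre of its underside, z up along its axis (same as large_1)
- small_1: small aroma stone: a plain white ceramic upright cylinder 31 mm in diameter and 48 mm tall, edges just rounded, about 60 g; origin at the centre of its underside, z up along its axis
- small_2: the other small aroma stone: a plain white ceramic upright cylinder 31 mm in diameter and 48 mm tall, edges just rounded, about 60 g; origin at the centre of its underside, z up along its axis (same as small_1). Stones sharing a pan at the start stand in a row along it about 76 mm apart
- balance: the two-pan balance, fixed: wooden base 110 x 420 x 14 mm, thin column 55 mm behind the beam; 530 mm wide over the pans, 309 mm tall. Origin on the console under the middle of the beam; x away from the robot square to the beam, y along it to the left pan, z up. Pan middles 145 mm either side; beam 16 mm wide, 12 mm high, axis 280 mm up. Level, both pan floors are 100 mm above the console
- beam (a joint): tilt of the beam in rad: 0 level, positive with the left pan higher, stops at +-0.06. A weak spring of 1.2 N m/rad holds it level: 10 g more in one pan tilts it about 0.012 rad, 60 g or more to the stop. Where in a pan a stone stands does not matter. It settles within about 1 s
- pan_left_floor (a point): centre of the upper face of the floor of the left (+y) pan, axes as the balance. The pan is a dark steel tray, 100 mm in x by 236 mm in y, rim 5 mm high and 3 mm thick. A steel bar 8 mm thick runs along y over its centre line, axis 165 mm above the floor, so stones can only be reached tilted, from the open near side. The pan always stays level and rises or sinks up to 9 mm with the beam
- pan_right_floor (a point): centre of the upper face of the floor of the right (-y) pan, which is the same as the left one. In both, the overhead bar's end posts stand at the far corners (x +46, y +-114 mm) up to 90 mm above the floor, then lean forward to the bar's ends; nothing stands on the near side. At the start three stones stand in one pan, in any order, and one in the other
- diffuser: empty matte white ceramic diffuser, round, 100 mm wide and 135 mm tall, behind the balance; leave alone. Origin under its centre
- car_key: steel car key, 82 x 32 x 12 mm, lying in front of the balance; leave alone. Origin under its middle
- coaster: round polished granite coaster, 96 mm across and 8 mm thick, in front of the balance; leave alone. Origin under its centre
- bowl: small empty bamboo bowl, 110 mm across and 45 mm high, behind the balance; leave alone. Origin under its centre
- lotion: white plastic bottle of 48 mm diameter, 100 mm tall, to the right; leave alone. Origin under its centre. Farther out, clear of the pans, stand a two-tier bamboo tray (right, 240 x 200 x 115 mm) and a clear acrylic glasses box (left, 92 x 182 x 54 mm), both fixed
There are look-alikes about, which are no part of the job. What is shaped like the large_1 but brown or pink is not meant.

How it is judged:
By the outcome, as a careful person would: the job done as asked, in the order asked, and still so for the second after the job is handed in, with the robot touching nothing.
It also fails if it takes over 53 s, if anything falls off the work surface, if the arm or the gripper's body presses on something with over 40 N, if the wrist force passes 120 N, or if a joint passes its speed limit or range.

### The arm

A 6-joint arm with a two-finger parallel gripper is mounted at the origin on the work surface. World frame = base frame: x ahead of the robot, y to its left, z up, the work surface at z = 0. Lengths are in mm, angles in rad, forces in N, time in s.
With the tool pointing down it reaches from about 375 to 925 mm from the base axis. Payload 5.7 kg.
Tool frame: the origin (TCP) lies midway between the tips of the shut fingers; the grasp point (between the pads) lies 19 mm behind it (ctrl.tcp_to_grasp is the distance from the TCP to the grasp point, in mm); z points along the fingers, y is the line along which they close (so a half turn about z gives the same grasp; the last joint's range is limited). The gripper opens to 88 mm and grips with 3 to 60 N. Pads are 20 mm wide; open, the fingers measure 115 mm over their backs; the gripper's body (75 mm by 178 mm) begins 61 mm behind the grasp point.
Start: joints at [-1.442, 0.359, 1.51, -0, 1.272, -0.115], TCP at [144.822, -582.227, 222.623] pointing down, gripper open.
Joint ranges: [-2.97, 2.97], [-1.01, 2.36], [0.21, 2.38], [-0.96, 4.11], [0.2, 2.71], [-2.98, 2.98]. Speed limits (rad/s): [2.39, 2.39, 3.14, 3.14, 3.14, 3.14].

### API

Orientations are given as a unit quaternion [x, y, z, w].
In Python, from plant import ctrl gives the robot as it stands. The module is installed in compiled form; this text tells all that it offers. Calls block until the motion is done:
- ctrl.move_pose(position, orientation): joint-space move of the TCP to a pose.
- ctrl.move_l(position, rot=None, feed=150): straight line of the TCP; rot=None keeps the orientation; feed is the mean speed in mm/s.
- ctrl.move_joints(angles): joint-space move.
- ctrl.release() and ctrl.gripper_close(): open the fingers fully, or close them until they stop; the grip force is fixed at half the most.
- ctrl.wait(seconds).
- ctrl.ik(position, orientation): joint angles nearest the present ones, or None.
- ctrl.camera(name): name is "scene" or "top" or "wrist"; returns a dict with "pixels" (400x640x3 uint8, red, green, blue), "fx", "fy", "cx", "cy" (pixels), "T" (4x4, takes a point from camera to world coordinates). Camera axes: x right, y up, looking along -z (the intrinsics and any distortion apply to the point x, -y, -z); pixel columns grow to the right and rows downward; lengths in mm; the calibration is good to about 2 mm. A picture is of the moment at which its call begins. There is no depth.
A pose or a line that the arm cannot do raises ctrl.MotionError and nothing moves.
- ctrl.hand_in(): hands the job in; it is judged then, once.
Readings, each from a call of its own:
- ctrl.current_time_s(): time.
- ctrl.current_joints(): joint angles.
- ctrl.current_dq(): joint speeds.
- ctrl.current_joint_efforts(): joint torques, N m.
- ctrl.current_tcp_pos(): TCP position.
- ctrl.current_orientation(): TCP orientation.
- ctrl.current_wrist_force(): force on the tool from outside, world axes, zero at the start.
- ctrl.current_wrist_torque(): the same for the moment, N m.
- ctrl.current_finger_gap(): finger opening in mm.
- ctrl.current_grip_force(): force on a finger pad.
Only numpy, scipy, OpenCV 4.12 (cv2) and the standard library are available. Lean on these libraries where they do the work, as an engineer would, in place of code of your own. Each camera call takes 0.05 s, during which the arm holds its last target. There are 200 camera calls.

## Working session

There is one attempt and no reset: what is moved stays moved. The work goes in short steps, each a Python script; the robot and the scene stay as the last script left them, time stands still between calls to the robot, and variables do not carry over. Pictures are saved under pics/ and viewed, at most 10 in all, crops included, and the job is handed in when it is done.

```bash
mkdir -p pics
python3 - <<'E'
from plant import ctrl
import cv2,numpy as np
np.set_printoptions(precision=4,suppress=True)
for n in("scene","top"):
    c=ctrl.camera(n);cv2.imwrite(f"pics/{n}0.png",c["pixels"][...,::-1]);print(n,{k:v for k,v in c.items() if k!="pixels"})
print(ctrl.current_time_s(),ctrl.current_orientation(),ctrl.tcp_to_grasp)
E
```

```text
scene {'fx': 380.404092757576, 'fy': 380.404092757576, 'cx': 316.6772799171502, 'cy': 192.90913032104547, 'T': array([[  -0.4915,   -0.7009,    0.5169, 1075.5566],
       [   0.8707,   -0.4058,    0.2778,  179.9489],
       [   0.015 ,    0.5866,    0.8098,  946.6783],
       [   0.    ,    0.    ,    0.    ,    1.    ]])}
top {'fx': 474.27357061546184, 'fy': 474.27357061546184, 'cx': 318.4983065935365, 'cy': 202.35232834867264, 'T': array([[  -0.019 ,    0.9809,   -0.1938,  381.7134],
       [  -0.9997,   -0.0211,   -0.0091, -107.7629],
       [  -0.0131,    0.1936,    0.981 , 1227.1173],
       [   0.    ,    0.    ,    0.    ,    1.    ]])}
0.1 [ 0.9926  0.1216  0.     -0.0009] 18.700000000000003
```

View pics/scene0.png

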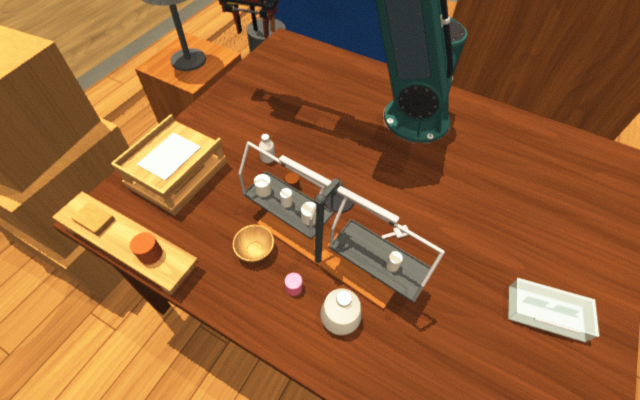

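View pics/top0.png

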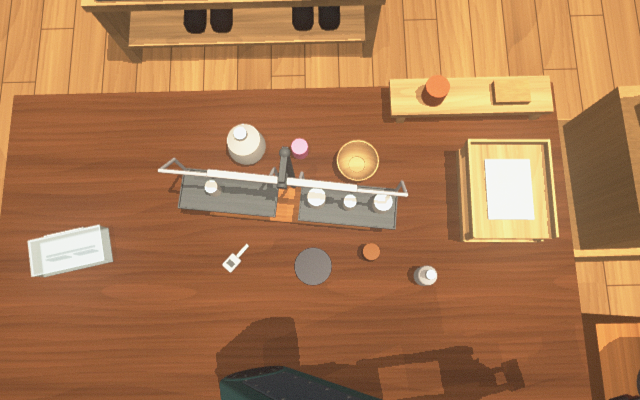

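The top view shows the right pan holding large (316,197), small (350,201) and large (383,202), and the left pan holding a small at (211,187). So the inner large stone should go to the left pan. I'll zoom in to measure.

Run:
```python
import cv2,numpy as np
a=cv2.imread("pics/top0.png")[155:235,155:415];b=cv2.imread("pics/scene0.png")[135:305,230:450]
a=cv2.resize(a,None,fx=3,fy=3,interpolation=cv2.INTER_CUBIC)
b=cv2.resize(b,None,fx=2,fy=2,interpolation=cv2.INTER_CUBIC)
o=np.zeros((240+340,780,3),np.uint8);o[:240]=a;o[240:,:440]=b;cv2.imwrite("pics/zoom.png",o)
```

```text
(no output)
```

View pics/zoom.png

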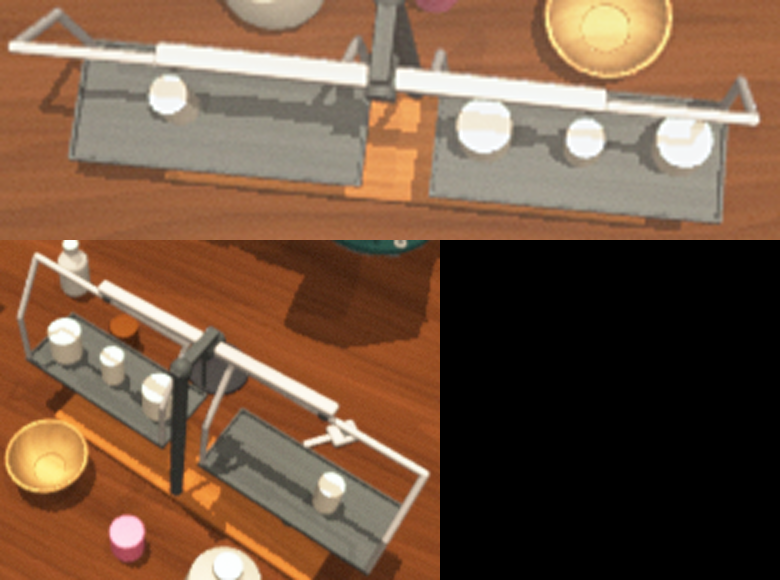

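The zoom gives the near pan rim corners at about (178,208), (276,217), (298,220) and (395,229) in the top image. The stone tops are at (316,197), (350,201), (383,202) and (211,187).

```bash
cat > h.py <<'E'
from plant import ctrl
import cv2,numpy as np
from scipy.spatial.transform import Rotation as R
np.set_printoptions(precision=3,suppress=True)
def ray(c,u,v,z):
    d=c["T"][:3,:3]@[(u-c["cx"])/c["fx"],-(v-c["cy"])/c["fy"],-1]; o=c["T"][:3,3]
    return o+d*(z-o[2])/d[2]
def proj(c,p):
    q=c["T"][:3,:3].T@(np.array(p)-c["T"][:3,3]); return np.array([c["cx"]+c["fx"]*q[0]/-q[2],c["cy"]-c["fy"]*q[1]/-q[2]])
def quat(yaw,t):  # tool tilted t from straight down, toward balance +x
    bx=np.array([np.cos(yaw),np.sin(yaw),0]);by=np.array([-np.sin(yaw),np.cos(yaw),0])
    z=np.sin(t)*bx-np.cos(t)*np.array([0,0,1]); y=-by
    return R.from_matrix(np.c_[np.cross(y,z),y,z]).as_quat(), z
E
python3 - <<'E'
from h import *
c=ctrl.camera("top"); s=ctrl.camera("scene")
z=155/1
P=lambda u,v,h:ray(c,155+u/3,155+v/3,h)
cor=[P(69,160,114),P(362,186,114),P(430,194,96),P(720,221,96)]
for p in cor:print("rim",p)
a=np.array(cor); f=np.polyfit(a[:,1],a[:,0],1); yaw=np.arctan(-f[0]);print("yaw",yaw)
bx=np.array([np.cos(yaw),np.sin(yaw),0]);by=np.array([-np.sin(yaw),np.cos(yaw),0])
O=a.mean(0)+50*bx;print("origin",O, [ (p-O)@by for p in a])
st=dict(Lin=P(484,127,139),S=P(585,138,139),Lout=P(685,142,139),Sl=P(168,95,157))
for k,p in st.items():print(k,p,(p-O)@bx,(p-O)@by,"scene px",proj(s,p))
g=st["Lin"]
for t in(.6,.8,1.0):
  for y in (yaw,):
    for flip in(0,1):
      q,zz=quat(y,t)
      if flip:q=(R.from_quat(q)*R.from_euler('z',np.pi)).as_quat()
      for nm,dx,yy in(("R",0,-70),("Rout",-130,-70),("L",0,75),("Lout",-130,75)):
        p=O+bx*dx+by*yy; p[2]=125; print(t,flip,nm,ctrl.ik(p+zz*18.7,q))
E
```

```text
rim [594.246 239.466 114.   ]
rim [568.252   5.246 114.   ]
rim [563.584 -47.718  96.   ]
rim [ 536.839 -279.554   96.   ]
yaw -0.10992427983701011
origin [615.429 -26.125 105.   ] [np.float64(261.6645425171164), np.float64(26.00607643367712), np.float64(-27.14976651424142), np.float64(-260.5208524365521)]
Lin [608.752 -92.775 139.   ] 0.6756217194145092 -66.97997641028937 scene px [308.773 206.976]
S [ 598.29  -171.321  139.   ] -1.1072144379448334 -146.19988286289947 scene px [284.886 191.652]
Lout [ 593.438 -248.956  139.   ] 2.5870080395095933 -223.898553489348 scene px [261.368 178.695]
Sl [635.601 151.102 157.   ] 0.6080788591739272 178.37083718469552 scene px [394.62  255.143]
0.6 0 R None
0.6 0 Rout [-0.459  0.26   2.367  1.854  0.202 -0.581]
0.6 0 L None
0.6 0 Lout None
0.6 1 R None
0.6 1 Rout [-0.459  0.26   2.367  1.854  0.202  2.561]
0.6 1 L None
0.6 1 Lout None
0.8 0 R [-0.385  0.447  2.251  2.601  0.389 -1.258]
0.8 0 Rout None
0.8 0 L [ 0.022  0.457  2.213  3.431  0.337 -1.753]
0.8 0 Lout None
0.8 1 R [-0.385  0.447  2.251  2.601  0.389  1.883]
0.8 1 Rout None
0.8 1 L [0.022 0.457 2.213 3.431 0.337 1.389]
0.8 1 Lout None
1.0 0 R None
1.0 0 Rout None
1.0 0 L [ 0.04   0.608  2.338  3.317  0.807 -1.611]
1.0 0 Lout None
1.0 1 R None
1.0 1 Rout None
1.0 1 L [0.04  0.608 2.338 3.317 0.807 1.53 ]
1.0 1 Lout None
```

```bash
cat >> h.py <<'E'
yaw=-.110; O=np.array([615.4,-26.1,0]); bx=np.array([np.cos(yaw),np.sin(yaw),0]);by=np.array([-np.sin(yaw),np.cos(yaw),0])
def tcp(x,y,z,t,yw=yaw):  # grasp point in balance frame -> TCP pos, quat
    q,zz=quat(yw,t); return O+bx*x+by*y+[0,0,z]+zz*ctrl.tcp_to_grasp, q
E
python3 - <<'E'
from h import *
W=dict(gR=(0,-67,119),uR=(0,-67,160),a40=(-40,-67,160),a80=(-80,-67,160),a80h=(-80,-67,200),a60hh=(-80,-67,240),mid=(0,5,165),uL=(0,75,165),gL=(0,75,137),gL0=(0,75,128),oL=(-60,75,180),oL2=(-80,75,220))
for yw in(yaw-.25,yaw,yaw+.25):
  for t in(.6,.7,.8,.9,1.0,1.1,1.25):
    print(round(yw,2),t,[k for k,w in W.items() if ctrl.ik(*tcp(*w,t,yw)) is not None])
E
```

```text
-0.36 0.6 ['uR', 'a80h', 'a60hh', 'mid', 'uL', 'gL', 'oL', 'oL2']
-0.36 0.7 ['a60hh']
-0.36 0.8 ['gR', 'uR', 'a40', 'a80']
-0.36 0.9 ['gR', 'uR', 'a40', 'a60hh', 'mid', 'gL', 'gL0']
-0.36 1.0 ['gR', 'uR', 'mid', 'uL', 'gL', 'gL0', 'oL']
-0.36 1.1 ['mid', 'uL', 'gL', 'gL0', 'oL', 'oL2']
-0.36 1.25 ['uL', 'gL', 'gL0']
-0.11 0.6 ['uR', 'a40', 'a80', 'a80h', 'a60hh', 'uL', 'oL', 'oL2']
-0.11 0.7 ['gR', 'a80', 'a80h', 'a60hh']
-0.11 0.8 ['gR', 'uR', 'a40', 'a80h', 'a60hh', 'mid', 'uL', 'gL', 'gL0', 'oL']
-0.11 0.9 ['gR', 'uR', 'a60hh', 'mid', 'uL', 'gL', 'gL0', 'oL', 'oL2']
-0.11 1.0 ['uR', 'mid', 'uL', 'gL', 'gL0']
-0.11 1.1 ['uL']
-0.11 1.25 []
0.14 0.6 ['gR', 'uR', 'a40', 'a80', 'a80h', 'a60hh', 'mid', 'uL', 'oL', 'oL2']
0.14 0.7 ['gR', 'uR', 'a40', 'a80', 'a80h', 'a60hh', 'mid', 'gL0', 'oL2']
0.14 0.8 ['gR', 'uR', 'a40', 'a80', 'a80h', 'a60hh', 'mid', 'uL', 'gL', 'gL0', 'oL', 'oL2']
0.14 0.9 ['gR', 'uR', 'a40', 'a80h', 'a60hh', 'mid', 'uL', 'gL', 'gL0']
0.14 1.0 ['gR', 'uR', 'mid', 'uL', 'gL', 'gL0']
0.14 1.1 ['gR', 'uR']
0.14 1.25 []
```

Run:
```python
from h import *
W=dict(pre=(-80,-63,240),a=(-50,-63,170),gR=(0,-63,119),uR=(0,-67,162),mid=(0,5,165),uL=(0,75,165),gL=(0,75,137),gL0=(0,75,128),oL=(-50,75,185),oL2=(-80,75,230))
for yw in(.14,.25):
  for t in (.7,.8,):
    print(yw,t)
    for k,w in W.items(): print(k,ctrl.ik(*tcp(*w,t,yw)))
    q=(R.from_quat(quat(yw,t)[0])*R.from_euler('z',np.pi)).as_quat()
    print("flip",ctrl.ik(tcp(*W['pre'],t,yw)[0],q),ctrl.ik(tcp(*W['gR'],t,yw)[0],q))
```

```text
0.14 0.7
pre [-0.58   0.07   2.177  0.966  0.543  0.089]
a [-0.54   0.262  2.208  1.368  0.426 -0.331]
gR [-0.486  0.427  2.15   1.656  0.389 -0.597]
uR [-0.496  0.332  2.114  1.335  0.404 -0.258]
mid [-0.317  0.317  2.129  1.409  0.292 -0.192]
uL None
gL None
gL0 [-0.136  0.403  2.151  2.056  0.2   -0.707]
oL None
oL2 [-0.143  0.083  2.199  0.798  0.254  0.57 ]
flip None [-0.486  0.427  2.15   1.656  0.389  2.545]
0.14 0.8
pre [-0.64   0.089  2.253  1.292  0.553 -0.279]
a [-0.592  0.303  2.281  1.743  0.508 -0.756]
gR [-0.528  0.472  2.218  1.999  0.51  -0.984]
uR [-0.538  0.366  2.185  1.737  0.474 -0.698]
mid [-0.35   0.349  2.204  1.965  0.374 -0.776]
uL [-0.156  0.352  2.197  2.283  0.28  -0.941]
gL [-0.156  0.422  2.22   2.479  0.347 -1.147]
gL0 [-0.156  0.445  2.226  2.526  0.371 -1.197]
oL [-0.164  0.255  2.28   2.227  0.274 -0.889]
oL2 [-0.169  0.101  2.281  1.645  0.221 -0.295]
flip [-0.64   0.089  2.253  1.292  0.553  2.863] [-0.528  0.472  2.218  1.999  0.51   2.157]
0.25 0.7
pre [-0.636  0.091  2.151  0.966  0.652 -0.037]
a [-0.593  0.277  2.18   1.266  0.529 -0.36 ]
gR 
[... 304 characters left out ...]
1  1.321  0.3   -0.102]
oL2 [-0.22   0.089  2.192  0.958  0.365  0.275]
flip None [-0.535  0.437  2.122  1.483  0.475  2.588]
0.25 0.8
pre [-0.703  0.113  2.222  1.218  0.673 -0.335]
a [-0.652  0.317  2.247  1.556  0.598 -0.705]
gR [-0.584  0.481  2.184  1.772  0.573 -0.893]
uR [-0.594  0.379  2.152  1.554  0.566 -0.645]
mid [-0.416  0.359  2.181  1.729  0.466 -0.678]
uL [-0.229  0.357  2.185  1.953  0.364 -0.754]
gL [-0.229  0.426  2.207  2.151  0.407 -0.967]
gL0 [-0.229  0.449  2.214  2.205  0.423 -1.027]
oL [-0.248  0.26   2.269  1.896  0.37  -0.709]
oL2 [-0.262  0.108  2.272  1.492  0.361 -0.289]
flip [-0.703  0.113  2.222  1.218  0.673  2.806] [-0.584  0.481  2.184  1.772  0.573  2.248]
```

Run:
```python
from h import *
YW,T=.2,.8
pre=np.array(ctrl.ik(*tcp(-80,-63,240,T,YW)));print(pre)
p1=pre.copy();p1[0]=-1.3;ctrl.move_joints(p1);ctrl.move_joints(pre)
print(ctrl.current_time_s(),ctrl.current_tcp_pos())
ctrl.move_l(tcp(-50,-63,170,T,YW)[0])
print(ctrl.current_time_s(),ctrl.current_joints())
w=ctrl.camera("wrist");s=ctrl.camera("scene")
cv2.imwrite("pics/p1.png",np.hstack([cv2.resize(w["pixels"],(400,250)),cv2.resize(s["pixels"][100:350,200:600],(400,250))])[...,::-1])
```

```text
[-0.676  0.101  2.237  1.251  0.62  -0.31 ]
2.65 [542.365 -78.299 227.07 ]
3.3083 [-0.628  0.31   2.263  1.634  0.557 -0.723]
```

View pics/p1.png

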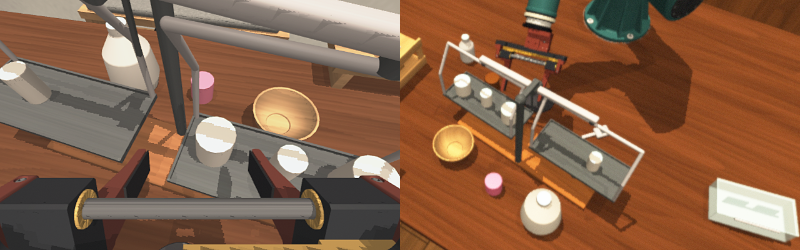

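The wrist view shows the fingers straddling the large stone at about (215,140), with the right finger left of the small stone at (292,160). Next I advance, grip and lift.

Run:
```python
from h import *
YW,T=.2,.8
ctrl.move_l(tcp(0,-63,119,T,YW)[0],feed=100)
print(ctrl.current_wrist_force())
w0=ctrl.camera("wrist")
ctrl.gripper_close()
print(ctrl.current_finger_gap(),ctrl.current_grip_force(),ctrl.current_wrist_force())
w=ctrl.camera("wrist")
ctrl.move_l(tcp(0,-63,162,T,YW)[0],feed=80)
print(ctrl.current_time_s(),ctrl.current_finger_gap(),ctrl.current_wrist_force())
s=ctrl.camera("wrist")
cv2.imwrite("pics/p2.png",np.vstack([np.hstack([cv2.resize(i["pixels"],(400,250)) for i in (w0,w)]),np.hstack([cv2.resize(i["pixels"],(400,250)) for i in (s,ctrl.camera("scene"))])])[...,::-1])
```

```text
[-0.446 -0.231 -1.25 ]
43.597349612726646 30.000390708446503 [ 0.061 -0.685  0.747]
5.8083 43.403387564655524 [-0.247 -0.367 -1.119]
```

View pics/p2.png

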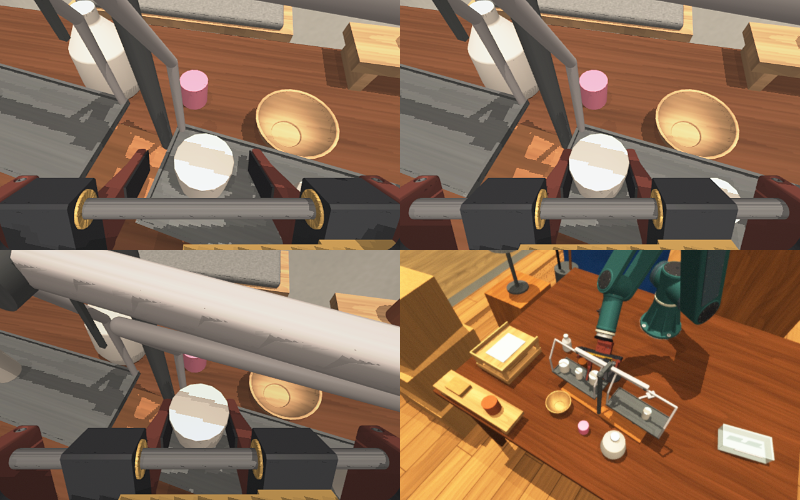

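The stone is held upright (gap 43.5 mm). I'll carry it along y under the bars and lower it to the level-floor height.

Run:
```python
from h import *
YW,T=.2,.8
ctrl.move_l(tcp(-12,-63,168,T,YW)[0],feed=100)
ctrl.move_l(tcp(-12,75,168,T,YW)[0],feed=120)
a=ctrl.camera("wrist")
ctrl.move_l(tcp(-12,75,140,T,YW)[0],feed=80); print(ctrl.current_wrist_force())
for z in(136,133,130,128):
    ctrl.move_l(tcp(-12,75,z,T,YW)[0],feed=20); print(z,ctrl.current_wrist_force())
ctrl.wait(1)
b=ctrl.camera("wrist");print(ctrl.current_time_s(),ctrl.current_wrist_force(),ctrl.current_finger_gap())
cv2.imwrite("pics/p3.png",np.vstack([np.hstack([cv2.resize(i["pixels"],(400,250)) for i in (a,b)]),np.hstack([cv2.resize(i["pixels"][100:350,200:600],(400,250)) for i in (ctrl.camera("scene"),ctrl.camera("scene"))])])[...,::-1])
```

```text
[-0.112 -0.379 -1.72 ]
136 [ 0.452 -1.599 -0.469]
133 [ 0.408 -0.212 -0.519]
130 [0.12  0.71  0.501]
128 [-0.118 -0.549  0.034]
10.2917 [-0.309 -0.469 -0.203] 43.85343659258732
```

View pics/p3.png

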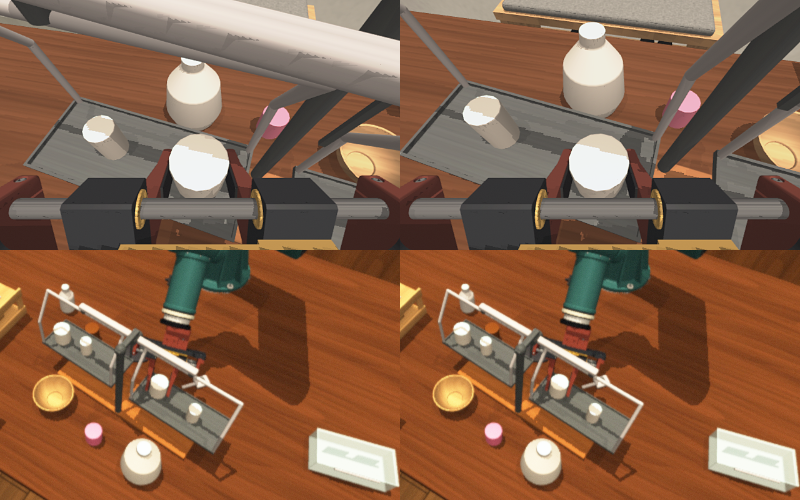

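The stone is in the pan and the wrist force went to about 0. I'll release, back out and check the tilt.

Run:
```python
from h import *
YW,T=.2,.8
ctrl.release(); ctrl.move_l(tcp(-62,75,179,T,YW)[0],feed=100)
j=np.array(ctrl.current_joints()); j[1]-=.35; ctrl.move_joints(j); ctrl.wait(.5)
print(ctrl.current_time_s(),ctrl.current_tcp_pos())
c=ctrl.camera("top");cv2.imwrite("pics/top1.png",c["pixels"][...,::-1])
s=ctrl.camera("scene")
a=cv2.resize(c["pixels"][155:235,155:415],None,fx=3,fy=3,interpolation=cv2.INTER_CUBIC)
o=np.zeros((580,780,3),np.uint8);o[:240]=a;o[240:,:440]=cv2.resize(s["pixels"][135:305,230:450],(440,340),interpolation=cv2.INTER_CUBIC)
cv2.imwrite("pics/p4.png",o[...,::-1])
```

```text
13.375 [576.494  57.588 360.342]
```

View pics/p4.png

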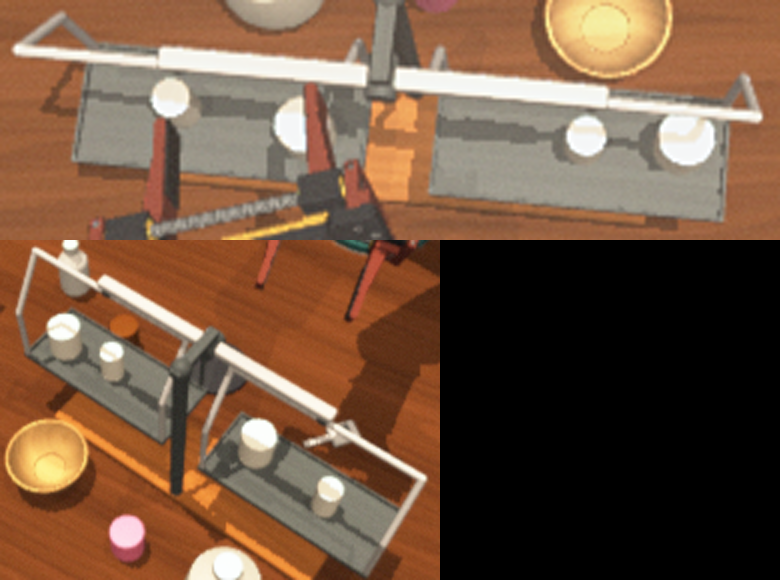

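All four stones stand upright and the pans shifted toward level. I'll put a number on it from the scene-camera shift of the stones that weren't moved, against the ±9 mm start.

Run:
```python
from h import *
j=np.array(ctrl.current_joints()); j[0]-=.5; ctrl.move_joints(j); ctrl.wait(.3)
s=ctrl.camera("scene");c=ctrl.camera("top")
def shift(a,b,u,v,r):
    g=lambda i:cv2.cvtColor(i,cv2.COLOR_BGR2GRAY)[int(v)-r:int(v)+r,int(u)-r:int(u)+r].astype(np.float32)
    A,B=[cv2.resize(g(x),None,fx=1,fy=1) for x in(a,b)]
    M=np.eye(2,3,dtype=np.float32); cc,M=cv2.findTransformECC(A,B,M,cv2.MOTION_TRANSLATION,(3,200,1e-5)); return M[:,2],cc
for nm,cam,f in(("scene",s,"pics/scene0.png"),("top",c,"pics/top0.png")):
    A=cv2.imread(f);B=cam["pixels"][...,::-1].copy()
    for k,p,z in(("Lout",[593.4,-249,139],-1),("S",[598.3,-171.3,139],-1),("Sl",[635.6,151.1,157],1)):
        p=np.array(p,float);u0=proj(cam,p-[0,0,12]);e=proj(cam,p-[0,0,9*z])-proj(cam,p)
        m,cc=shift(A,B,*u0,13 if nm=="scene" else 11); print(nm,k,m,"expect",e,"dz",-z*9*(m@e)/(e@e),cc)
print(ctrl.current_time_s())
```

```text
scene Lout [-0.47  -2.264] expect [-0.346 -2.081] dz 9.85673662561269 0.9876148786927927
scene S [-0.157 -2.015] expect [-0.182 -2.036] dz 8.900609572941491 0.9858195978820941
scene Sl [-0.625  1.946] expect [-0.702  1.762] dz -9.676082136630125 0.9988732675596288
top Lout [ 0.638 -0.694] expect [ 0.471 -0.752] dz 9.404080250691676 0.9936011604177982
top S [ 0.304 -0.827] expect [ 0.202 -0.762] dz 10.01405366173778 0.9535593368634426
top Sl [0.877 1.218] expect [0.905 0.869] dz -10.59161960916471 0.9665801508086943
14.95
```

```bash
python3 -c "
from plant import ctrl
print(ctrl.hand_in(),ctrl.current_time_s())"
```

```text
the job is handed in; nothing more can be done
the job is handed in; nothing more can be done
```

I moved one large stone to the left pan, so each pan now holds one large and one small stone, all upright; the balance measured level to within about 0.01 rad, and I handed the job in at about 15 s.

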